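# Stand up the reclining tumbler and nest it loosely in its twin

## Robot

A 7-joint arm with a two-finger parallel gripper is mounted at the origin on a cart in front of the work surface, level with it; the furniture and walls round the work are solid. World frame = base frame: x ahead of the robot, y to its left, z up, the work surface at z = 0. Lengths are in mm, angles in rad, forces in N, time in s.
With the tool pointing down it reaches from about 400 to 900 mm from the base axis. Payload 5.6 kg.
Tool frame: the origin (TCP) lies midway between the tips of the shut fingers; the grasp point (between the pads) lies 19 mm behind it; z points along the fingers, y is the line along which they close (so a half turn about z gives the same grasp; the last joint's range is limited). The gripper opens to 92 mm and grips with 3 to 60 N. Pads are 20 mm wide; open, the fingers measure 128 mm over their backs; the gripper's body (75 mm by 189 mm) begins 69 mm behind the grasp point.
Start: joints at [1.242, 0.468, -0.012, 1.603, 0.006, 1.071, -0.056], TCP at [183.209, -623.653, 214.592] pointing down, gripper open.
Joint ranges: [-2.53, 2.53], [-0.31, 2.02], [-1.57, 1.55], [0.28, 2.44], [-1.29, 4.43], [0.15, 1.84], [-2.92, 2.92]. Speed limits (rad/s): [2.57, 2.57, 3.14, 3.14, 3.14, 3.14, 3.14].

## Interface

Orientations are given as a rotation vector (axis times angle).
In Python, from cell import robot, grip, kin, viewer gives the robot as it stands. Calls block until the motion is done:
- robot.movep(position, orientation): joint-space move of the TCP to a pose.
- robot.servo_line(position, feed=150, rotation=None): straight line of the TCP; rotation=None keeps the orientation; feed is the mean speed in mm/s.
- robot.goto_joints(angles): joint-space move.
- grip(opening, newtons=None): opening from 0.0 (shut) to 1.0 (fully open); newtons is the grip in N (None keeps the last); returns when the fingers have stopped.
- robot.hold(seconds).
- kin.ik(position, orientation): joint angles nearest the present ones, or None.
- robot.observe(): the state.
- viewer.read_camera(name): name is "scene" or "top"; returns the picture (400x640x3 uint8, red, green, blue); there is no depth.
- viewer.camera_info(name): a dict with "camera_matrix" (3x3 intrinsics, pixels), "k1" (the pictures are not rectified: a ray, as slopes to the right and down, at radius r is drawn at 1 + k1 r^2 times it, then the intrinsics apply), "R" (3x3) and "t" (3): a world point X has camera coordinates R X + t. Camera axes: x right, y down, z forward; pixel columns grow to the right and rows downward; lengths in mm; the calibration is good to about 2 mm. A picture is of the moment at which its call begins. camera_info takes no time and is no camera call.
A pose or a line that the arm cannot do raises robot.IKError and nothing moves.
- robot.job_done(): hands the job in; it is judged then, once.
Trained networks look in the newest picture that a camera, given by its name, has taken for a name from the list of things; names that differ only in an ending like _2 or _b are one class to them, and where a whole thing is asked for, a point or a joint stands for the part that bears it (a point fixed in the world has none). Each returns a list of dicts, best first, with "confidence" (0 to 1); they miss things now and then, are a little off and sometimes report something else, mostly with a low value. They report only what shows in the picture. A call takes as long as a camera call. They do not tell look-alikes from the thing itself.
- viewer.silhouettes(name, camera): "mask" (400x640 bool, what is visible of it).
- viewer.pinpoint(name, camera): "at" ([x, y, z] in mm, in the coordinates of the camera as it stood for that picture, good to about 4 mm: a listed point, or the origin of a listed thing).
The state is a dict: "t": time; "joints": joint angles; "joint_velocities": joint speeds; "joint_torque": joint torques, N m; "tcp_pos": TCP position; "tcp_rot": TCP orientation; "contact_force": force on the tool from outside, world axes, zero at the start; "wrist_torque": the same for the moment, N m; "grip_width": opening from 0.0 (shut) to 1.0 (fully open); "grip_force": force on a finger pad.
Only numpy, scipy, OpenCV 4.12 (cv2) and the standard library are available. Lean on these libraries where they do the work, as an engineer would, in place of code of your own. Each camera call takes 0.05 s, during which the arm holds its last target. There are 200 camera calls.

## Task

Take the steel tumbler that reclines in the sloping wire rest, stand it upright on the bare worktop and let go of it. Then take it again near its rim and lower it gently, mouth up, into the taller of the two standing tumblers, down to where the walls just meet, so that it rests inside without being dropped or pressed tight. Leave the standing tumblers, the shaker and the small mug where they are.

Things in the scene. Friction and masses are not known exactly. Their poses are not given: they have to be found in the camera images.
- lying_mid (a point): centre (half-way up, on the axis) of the plain steel tumbler reclining in the wire rest: tapered open cup, 100 mm high, 46 mm outside at the base, 64 mm at the rim (1.8 mm more per 10 mm of height), wall 3.2 mm, about 0.12 kg. z axis: from base to mouth. It starts with its mouth 35 degrees above level, pointing along the rest's +x (away from the robot, give or take the yaw), clear air on both sides
- tall_mid (a point): centre (half-way up, on the axis) of the tall standing tumbler, the reclining one's twin: 100 mm high, outside 46 mm at the base and 64 mm at the rim, inside 57.6 mm at the rim and narrowing 1.8 mm per 10 mm; loose, about 0.16 kg; z axis up. A twin let down into it softly rests on the tapered walls with its rim 35 to 38 mm above this rim, centre 36 mm above this centre; pressed further it wedges
- short_mid (a point): centre (half-way up) of the short standing tumbler: same steel and style but only 62 mm high, 54 mm outer diameter at the base, 65 mm at the rim; not to be used. It and the tall one may stand either way round
- rest: fixed sloping rest: wooden foot 125 x 74 x 12 mm, two steel wire rails under the tumbler, none beside it, a wire bow behind its base. Origin: centre of the foot's underside, on the worktop; +x axis: the way the reclining mouth points, seen from above. The tumbler's base centre is 42 mm along -x and 46 mm up. The worktop is bare for some 50 mm round x = 0.54, y = 0.03, beside the rest
- shaker: salt shaker, 44 mm across, 90 mm high, standing behind the tumblers; origin at the centre of its underside; bystander
- small_mug: small cup with a handle, 61 mm across, 51 mm high, standing in front of the tumblers, near the robot; origin at its underside; bystander
There are look-alikes about, which are no part of the job. What is shaped like the part that bears tall_mid but purple is not meant. Leave any purple look-alike of the part that bears lying_mid alone.

How it is judged (in metres and radians):
On the way, in this order (a step that is already met when the one before it is completed fails the run):
1. the tumbler from the rest stands upright on the worktop, let go (angle between lying_mid's own z axis and vertical below 0.06 rad and height (world z) of lying_mid below 0.055 m and contact force between the fingers and tumbler_lying below 0.05 N and linear speed of tumbler_lying below 0.02 m/s), for 0.2 s.
2. it rests inside the tall standing tumbler, let go (horizontal distance between lying_mid and tall_mid below 0.01 m and z of lying_mid in the frame of tall_mid below 0.045 m and contact force between the fingers and tumbler_lying below 0.05 N), for 0.2 s.
At the end, for the whole second after the job is handed in: The tumbler from the rest sits mouth up in the tall tumbler, axes within 8 mm and 5 degrees, its rim 28 to 43 mm above the other's rim, at rest; the tall tumbler stands upright on the worktop (horizontal distance between lying_mid and tall_mid below 0.008 m and z of lying_mid in the frame of tall_mid between 0.028 and 0.043 m and angle between the z axis of lying_mid and the z axis of tall_mid, either way round below 0.09 rad and angle between tall_mid's own z axis and vertical below 0.05 rad and angle between lying_mid's own z axis and vertical below 0.12 rad and height (world z) of tall_mid below 0.055 m and linear speed of tumbler_lying below 0.02 m/s); the robot touches nothing.
It fails at once if the two tumblers are wedged or dropped together with more than 50 N, all wall contacts added up (a push of some 30 N, or a fall of 20 mm) (contact force between tumbler_lying and tumbler_tall above 50 N).
It fails at once if a standing tumbler is shifted by more than 40 mm (distance of any of tall_mid, short_mid from where it was at the start of the episode above 0.04 m).
It fails at once if the shaker or the small mug is shifted by more than 30 mm (distance of any of shaker, small_mug from where it was at the start of the episode above 0.03 m).
It also fails if it takes over 54 s, if anything falls off the work surface, if the arm or the gripper's body presses on something with over 40 N, if the wrist force passes 120 N, or if a joint passes its speed limit or range.

## Working session

There is one attempt and no reset: what is moved stays moved. The work goes in short steps, each a Python script; the robot and the scene stay as the last script left them, time stands still between calls to the robot, and variables do not carry over. Pictures are saved under pics/ and viewed, at most 10 in all, crops included, and the job is handed in when it is done.

```bash
ls; mkdir -p pics; cat > h.py <<'E'
from cell import robot, grip, kin, viewer
import numpy as np, cv2
from scipy.spatial.transform import Rotation as R
def toworld(p,cam):
    c=viewer.camera_info(cam); return np.array(c["R"]).T@(np.array(p)-np.array(c["t"]))
def proj(X,cam):
    c=viewer.camera_info(cam); p=np.array(c["R"])@np.array(X)+np.array(c["t"]); s=p[:2]/p[2]
    s=s*(1+c["k1"]*(s@s)); K=np.array(c["camera_matrix"]); return (K@np.r_[s,1])[:2]
def snap(cam,f):
    im=viewer.read_camera(cam); cv2.imwrite(f,im[:,:,::-1]); return im
E
python3 - <<'E'
from h import *
ims={c:snap(c,f"pics/{c}0.png") for c in("scene","top")}
for n in("lying_mid","tall_mid","short_mid","rest","shaker","small_mug"):
  for c in("scene","top"):
    for d in viewer.pinpoint(n,c): print(n,c,round(d["confidence"],2),toworld(d["at"],c).round(),proj(toworld(d["at"],c),c).round())
    for d in viewer.silhouettes(n,c):
        m=d["mask"]; ys,xs=np.nonzero(m); print("   sil",c,round(d["confidence"],2),m.sum(),xs.mean().round(),ys.mean().round(),(xs.min(),xs.max(),ys.min(),ys.max()),ims[c][m].mean(0).round())
E
```

```text
pics
lying_mid scene 0.85 [519. 231.  74.] [239. 257.]
lying_mid scene 0.56 [356.  68.  26.] [347. 267.]
   sil scene 0.96 1192 347.0 266.0 (np.int64(322), np.int64(372), np.int64(246), np.int64(284)) [ 86.  42. 119.]
   sil scene 0.6 1314 238.0 254.0 (np.int64(218), np.int64(255), np.int64(230), np.int64(282)) [113. 115. 123.]
lying_mid top 0.87 [352.  70.  31.] [285. 272.]
lying_mid top 0.78 [523. 226.  74.] [218. 189.]
   sil top 0.85 1187 287.0 271.0 (np.int64(268), np.int64(302), np.int64(246), np.int64(296)) [ 99.  65. 124.]
   sil top 0.68 1191 218.0 189.0 (np.int64(202), np.int64(237), np.int64(165), np.int64(215)) [110. 107. 114.]
tall_mid scene 0.91 [ 577. -310.   49.] [370. 151.]
tall_mid scene 0.7 [ 476. -289.   49.] [394. 167.]
   sil scene 0.97 688 369.0 148.0 (np.int64(358), np.int64(381), np.int64(131), np.int64(168)) [76. 77. 81.]
   sil scene 0.85 771 394.0 165.0 (np.int64(384), np.int64(407), np.int64(146), np.int64(186)) [64. 50. 77.]
tall_mid top 0.77 [ 473. -285.   52.] [447. 225.]
tall_mid top 0.56 [ 579. -308.   57.] [457. 179.]
   sil top 0.89 848 459.0 177.0
[... 586 characters left out ...]
np.int64(221), np.int64(267), np.int64(261), np.int64(304)) [125. 106.  78.]
rest top 0.82 [522. 225.   2.] [225. 197.]
shaker scene 0.66 [ 667. -221.   -1.] [328. 166.]
   sil scene 0.66 338 326.0 154.0 (np.int64(319), np.int64(332), np.int64(140), np.int64(169)) [89. 91. 90.]
shaker top 0.66 [ 672. -218.   -3.] [413. 146.]
   sil top 0.88 352 416.0 142.0 (np.int64(407), np.int64(426), np.int64(130), np.int64(154)) [96. 95. 92.]
   sil scene 0.66 487 417.0 198.0 (np.int64(406), np.int64(429), np.int64(184), np.int64(211)) [83. 85. 83.]
small_mug top 0.79 [ 366. -238.    1.] [421. 273.]
   sil top 0.96 710 423.0 274.0 (np.int64(407), np.int64(442), np.int64(261), np.int64(288)) [96. 88. 83.]
```

View pics/scene0.png

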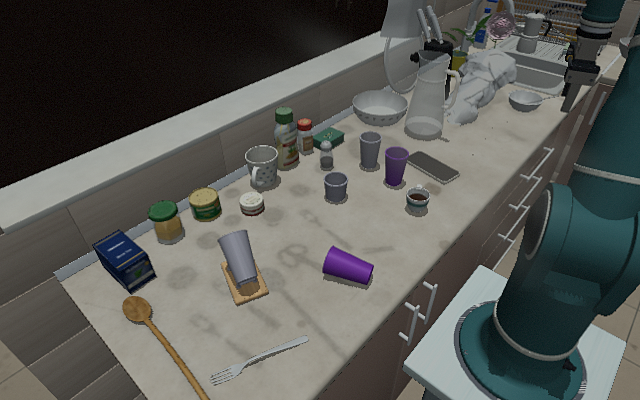

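View pics/top0.png

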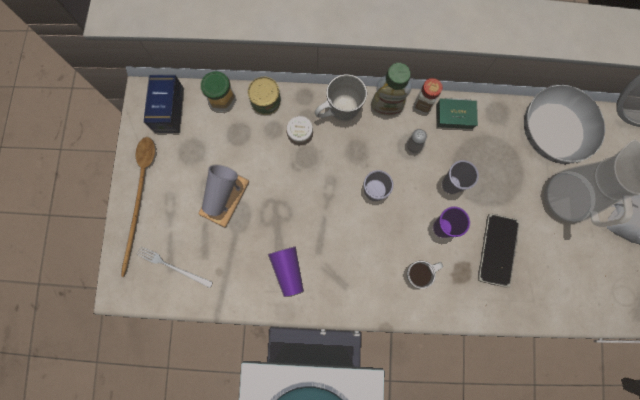

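The scene view shows the steel tumbler on its rest at (238,254), the steel tall twin at (369,148) and the short one at (335,185). The purple look-alikes are at (347,266) and (394,165). The top view agrees: lying (218,189), tall (459,177), short (377,185). The networks' world points match the stated heights. Next I'll refine with a silhouette fit.

```bash
cat >> h.py <<'E'
from scipy.optimize import minimize
TH=np.linspace(0,2*np.pi,48,endpoint=False)
def cone(mid,ax,h=100,r0=23,r1=32):
    ax=np.array(ax)/np.linalg.norm(ax); u=np.cross(ax,[0.3,0.9,0.1]); u/=np.linalg.norm(u); v=np.cross(ax,u)
    c=np.cos(TH)[:,None]*u+np.sin(TH)[:,None]*v
    return np.vstack([mid-ax*h/2+r0*c, mid+ax*h/2+r1*c])
def hullmask(P,cam):
    q=np.array([proj(p,cam) for p in P]); hu=cv2.convexHull((q*16).astype(np.float32).reshape(-1,1,2)).astype(np.int32)
    m=np.zeros((400,640),np.uint8); cv2.fillConvexPoly(m,hu,255,cv2.LINE_AA,4); return m/255.
def masks(name,near,tol=60):
    out={}
    for c in("scene","top"):
        viewer.read_camera(c); px=proj(near,c)
        for d in viewer.silhouettes(name,c):
            ys,xs=np.nonzero(d["mask"])
            if np.hypot(xs.mean()-px[0],ys.mean()-px[1])<14: out[c]=d["mask"].astype(float); break
    return out
def fit(ms,model,x0,step):
    def cost(x):
        P=model(x); return sum(1-np.minimum(m,h).sum()/np.maximum(m,h).sum() for c,m in ms.items() for h in [hullmask(P,c)])/len(ms)
    s=np.vstack([x0]+[np.array(x0)+np.eye(len(x0))[i]*step[i] for i in range(len(x0))])
    r=minimize(cost,x0,method="Nelder-Mead",options=dict(initial_simplex=s,maxiter=150,xatol=.05,fatol=1e-4)); return r.x,r.fun
def lying(x):
    e=np.radians(35); d=np.array([np.cos(x[2]),np.sin(x[2]),0])
    return cone(np.array([x[0],x[1],74.7]),d*np.cos(e)+[0,0,np.sin(e)])
def stand(z): return lambda x: cone(np.array([x[0],x[1],z]),[0,0,1])
def standflip(z): return lambda x: cone(np.array([x[0],x[1],z]),[0,0,-1])
E
python3 - <<'E'
from h import *
for k in range(2):
    ms=masks("lying_mid",[521,228,74])
    for y0 in(-.4,.4): print(list(ms),fit(ms,lying,[521,228,y0],[6,6,.3]))
    for c in ms: print(c,fit({c:ms[c]},lying,[521,228,-.2],[6,6,.3]))
    ms=masks("tall_mid",[578,-309,50])
    for f in(stand,standflip): print(list(ms),fit(ms,f(50),[578,-309],[5,5]))
p=[522,228,0]
print({(q):[(kin.ik(list(p0),R.from_matrix(np.c_[np.cross([0,1,0],z),[0,1,0],z]).as_rotvec())) is not None for p0,z in(([522,228,60],np.array([np.sin(q),0,-np.cos(q)])),([540,30,50],np.array([np.sin(q+.96),0,-np.cos(q+.96)])))] for q in(-.6,-.3,0,.3,.6)})
E
```

```text
Traceback (most recent call last):
  File "h.py", line 32, in fit
    r=minimize(cost,x0,method="Nelder-Mead",options=dict(initial_simplex=s,maxiter=150,xatol=.05,fatol=1e-4)); return r.x,r.fun
  File "h.py", line 30, in cost
    P=model(x); return sum(1-np.minimum(m,h).sum()/np.maximum(m,h).sum() for c,m in ms.items() for h in [hullmask(P,c)])/len(ms)
                       ~~~^^^^^^^^^^^^^^^^^^^^^^^^^^^^^^^^^^^^^^^^^^^^^^^^^^^^^^^^^^^^^^^^^^^^^^^^^^^^^^^^^^^^^^^^^^^^^^
  File "h.py", line 30, in <genexpr>
    P=model(x); return sum(1-np.minimum(m,h).sum()/np.maximum(m,h).sum() for c,m in ms.items() for h in [hullmask(P,c)])/len(ms)
                                                                                                         ~~~~~~~~^^^^^
  File "h.py", line 18, in hullmask
    q=np.array([proj(p,cam) for p in P]); hu=cv2.convexHull((q*16).astype(np.float32).reshape(-1,1,2)).astype(np.int32)
                ~~~~^^^^^^^
  File "h.py", line 7, in proj
    c=viewer.camera_info(cam); p=np.array(c["R"])@np.array(X)+np.array(c["t"]); s=p[:2]/p[2]
ValueError: time passes only in moves, steps and waits
```

```bash
python3 -c "
import cv2
a=cv2.imread('pics/top0.png')[130:240,170:280];b=cv2.imread('pics/top0.png')[140:240,400:500]; c=cv2.imread('pics/scene0.png')[120:210,320:430]
cv2.imwrite('pics/c1.png',cv2.hconcat([cv2.resize(x,(260,260),interpolation=2) for x in(a,b,c)]))"
```

```text
(no output)
```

View pics/c1.png

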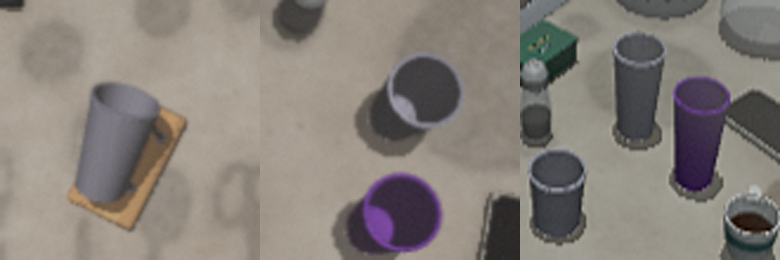

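The crop shows the tumbler lying with its mouth at the upper left of the foot and the foot turned by about -28°. The tall steel one stands mouth up. The script failed because `camera_info` was called too often, so I'll cache the calibration.

```bash
python3 - <<'E'
s=open('h.py').read()
s=s.replace('viewer.camera_info(cam)','info(cam)').replace('def toworld','import functools\n@functools.lru_cache(None)\ndef info(cam): return viewer.camera_info(cam)\ndef toworld',1)
open('h.py','w').write(s)
E
cat > fit.py <<'E'
from h import *
ms=masks("lying_mid",[521,228,74])
print(list(ms),fit(ms,lying,[521,228,-.4],[6,6,.3]))
for c in ms: print(c,fit({c:ms[c]},lying,[521,228,-.4],[6,6,.3]))
ms=masks("tall_mid",[578,-309,50])
for f in(stand,standflip): print(list(ms),fit(ms,f(50),[578,-309],[5,5]))
for c in ms: print(c,fit({c:ms[c]},stand(50),[578,-309],[5,5]))
def rot(yaw,q):
    d=np.array([np.cos(yaw),np.sin(yaw),0]); z=d*np.sin(q)-[0,0,np.cos(q)]; y=np.array([-d[1],d[0],0])
    return R.from_matrix(np.c_[np.cross(y,z),y,z])
for q in(-.6,-.3,0,.3,.6):
  print(q,end=' ')
  for yaw in(-.5,-.25,0):
    for fl in(0,1):
      o=[]
      for p,qq,yw in(([522,228,65],q,-.5),([522,228,200],q,-.5),([540,30,50],q+.96,yaw),([540,30,200],q+.96,yaw)):
        r=rot(yw,qq)*R.from_euler('z',np.pi*fl); j=kin.ik(p,r.as_rotvec()); o.append(None if j is None else np.round(j,1).tolist())
      print(yaw,fl,[x is not None for x in o], o[2] if all(o) else'')
E
python3 fit.py
```

```text
['scene', 'top'] (array([ 5.19545640e+02,  2.29424751e+02, -3.82186259e-01]), np.float64(0.08736844773101216))
scene (array([ 5.19881923e+02,  2.29329655e+02, -3.78838501e-01]), np.float64(0.09091573327127223))
top (array([ 5.19393089e+02,  2.29930827e+02, -3.97118789e-01]), np.float64(0.08309956498760018))
['scene', 'top'] (array([ 579.83689833, -310.24077082]), np.float64(0.10469664966300185))
['scene', 'top'] (array([ 587.51381683, -319.79627991]), np.float64(0.18631609865417026))
scene (array([ 582.53384875, -312.34091619]), np.float64(0.12202180855534084))
top (array([ 578.95658064, -309.40653706]), np.float64(0.0824504968775901))
-0.6 -0.5 0 [True, True, True, True] [-0.1, 0.5, -0.2, 2.2, 1.0, 0.4, -0.1]
-0.5 1 [True, True, True, True] [-0.8, 0.5, 0.7, 2.2, -0.3, 0.2, -2.0]
-0.25 0 [True, True, True, True] [-0.0, 0.4, -0.2, 2.2, 1.1, 0.3, 0.1]
-0.25 1 [True, True, True, True] [-0.4, 0.4, 0.2, 2.3, 0.6, 0.2, -2.6]
0 0 [True, True, True, True] [-0.0, 0.4, -0.2, 2.3, 0.8, 0.2, 0.6]
0 1 [True, True, True, True] [-0.5, 0.4, 0.4, 2.3, -0.9, 0.2, -0.8]
-0.3 -0.5 0 [True, True, True, T
[... 306 characters left out ...]
, False] 
0 -0.5 0 [True, True, True, True] [0.1, 0.8, -0.7, 2.4, 2.1, 1.4, -1.3]
-0.5 1 [True, True, True, True] [-0.4, 0.7, -0.2, 2.4, 2.0, 1.1, 1.7]
-0.25 0 [True, True, False, False] 
-0.25 1 [True, True, False, False] 
0 0 [True, True, False, False] 
0 1 [True, True, False, False] 
0.3 -0.5 0 [True, True, True, False] 
-0.5 1 [True, True, True, False] 
-0.25 0 [True, True, False, False] 
-0.25 1 [True, True, False, False] 
0 0 [True, True, False, False] 
0 1 [True, True, False, False] 
0.6 -0.5 0 [True, True, True, False] 
-0.5 1 [True, True, True, False] 
-0.25 0 [True, True, True, False] 
-0.25 1 [True, True, True, False] 
0 0 [True, True, False, False] 
0 1 [True, True, False, False]
```

```bash
cat >> h.py <<'E'
def rot(yaw,q,fl=0):
    d=np.array([np.cos(yaw),np.sin(yaw),0]); z=d*np.sin(q)-[0,0,np.cos(q)]; y=np.array([-d[1],d[0],0])
    return R.from_matrix(np.c_[np.cross(y,z),y,z])*R.from_euler('z',np.pi*fl)
def tcp(g,r): return np.array(g)+19*r.as_matrix()[:,2]
def st(msg=''):
    o=robot.observe(); print(msg,round(o["t"],1),np.round(o["tcp_pos"],1),"F",np.round(o["contact_force"],1),"w",round(o["grip_width"],3),"gf",np.round(o["grip_force"],1)); return o
E
python3 - <<'E'
from h import *
yaw=-.387; e=np.radians(35); ax=np.array([np.cos(yaw)*np.cos(e),np.sin(yaw)*np.cos(e),np.sin(e)])
g=np.array([520,229.2,74.7])+15*ax
r=rot(yaw,-.5); z=r.as_matrix()[:,2]
o=robot.observe(); robot.servo_line([200,-520,400],feed=300)
robot.movep([480,-50,400],rot(0,0).as_rotvec()); st()
robot.movep(tcp(g,r)-120*z,r.as_rotvec()); st()
robot.servo_line(tcp(g,r)-45*z,feed=200)
st(); snap("scene","pics/s1.png")
robot.servo_line(tcp(g,r),feed=60); st('at grasp')
grip(0.3,20); st('gripped')
E
python3 -c "
import cv2
cv2.imwrite('pics/s1c.png',cv2.resize(cv2.imread('pics/s1.png')[150:330,140:380],(720,540)))"
```

```text
4.7 [480.  -51.1 399.7] F [-0.2  0.2 -0.4] w 0.999 gf 0.0
 6.1 [577.1 205.2 172.9] F [ 0.3 -0.3  0. ] w 0.997 gf 0.0
 6.6 [544.2 219.3 107.5] F [0.5 1.  0.9] w 0.998 gf 0.0
at grasp 7.5 [523.3 228.1  66.8] F [-0.7  1.   0. ] w 1.002 gf 0.0
gripped 8.1 [523.2 228.   66.7] F [0.6 0.9 0.7] w 0.673 gf 19.4
```

View pics/s1c.png

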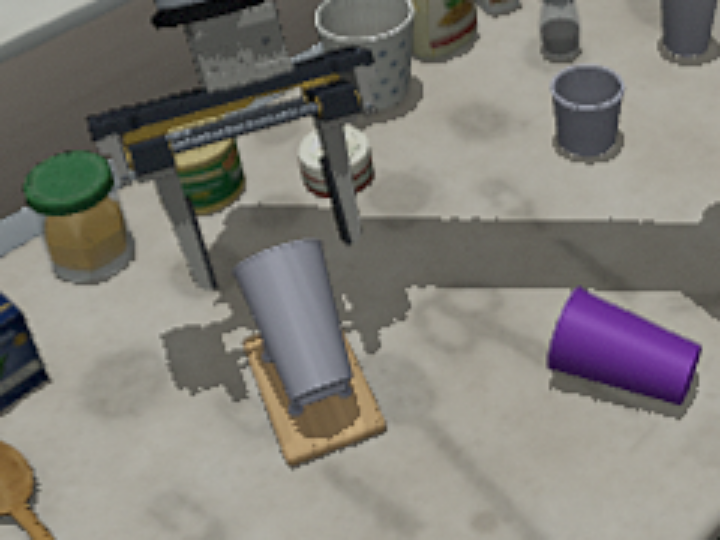

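The picture shows the open fingers straddling the tumbler, and the grip width of 62 mm fits its size. Next: lift, turn upright, and set down guarded.

```bash
cat >> h.py <<'E'
def down(dz,fz,step=1.5,feed=25):
    f0=robot.observe()["contact_force"][2]; z0=robot.observe()["tcp_pos"][2]; p=np.array(robot.observe()["tcp_pos"]); n=0
    while n<dz:
        n+=step; robot.servo_line([p[0],p[1],z0-n],feed=feed)
        f=robot.observe()["contact_force"][2]-f0
        if abs(f)>fz: break
    print("down",n,"dF",round(f,2)); return n
E
python3 - <<'E'
from h import *
yaw=-.387; p=np.array(robot.observe()["tcp_pos"])
robot.servo_line(p+[0,0,90],feed=120); st('lift')
q=-.5+np.radians(55)
for yw in(yaw,-.25,0,-.55):
    r=rot(yw,q); T=tcp([540,30,65],r)
    if kin.ik(T+[0,0,70],r.as_rotvec()) is not None and kin.ik(T,r.as_rotvec()) is not None: break
print(yw)
robot.movep(T+[0,0,70],r.as_rotvec()); st('above')
robot.servo_line(T+[0,0,12],feed=100); robot.hold(.3); st()
snap("scene","pics/s2.png")
E
python3 -c "
import cv2
cv2.imwrite('pics/s2c.png',cv2.resize(cv2.imread('pics/s2.png')[130:310,200:440],(720,540)))"
```

```text
lift 9.0 [522.9 227.6 156. ] F [-0.3 -0.3 -2. ] w 0.669 gf 19.2
-0.387
above 9.9 [548.8  27.6 118.2] F [ 1.5  0.1 -0.9] w 0.67 gf 19.7
 10.9 [548.1  26.7  60.5] F [-0.2 -0.6 -0.8] w 0.668 gf 19.7
```

View pics/s2c.png

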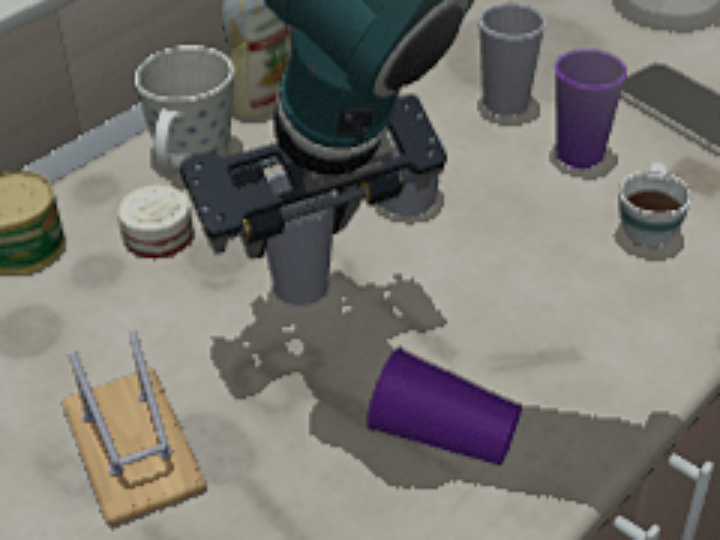

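The tumbler hangs nearly upright in the gripper at about (300,270) in the crop, clear of everything. I'll lower it until it touches, then release.

```bash
python3 - <<'E'
from h import *
down(18,3.5); st('touch')
grip(1.0); robot.hold(.3); st('open')
z=R.from_rotvec(robot.observe()["tcp_rot"]).as_matrix()[:,2]
p=np.array(robot.observe()["tcp_pos"])
robot.servo_line(p-110*z,feed=150); robot.hold(.2)
robot.movep([400,40,330],rot(-.387,0).as_rotvec()); st('back')
snap("scene","pics/s3.png"); snap("top","pics/t3.png")
for c in("scene","top"):
    viewer.read_camera(c)
    for d in viewer.pinpoint("lying_mid",c): print(c,round(d["confidence"],2),toworld(d["at"],c).round())
ms=masks("lying_mid",[540,30,50]); print(list(ms))
if ms: print(fit(ms,stand(50),[540,30],[5,5]))
for c in ms: print(c,fit({c:ms[c]},stand(50),[540,30],[5,5]))
E
python3 -c "
import cv2
a=cv2.imread('pics/s3.png')[130:290,200:400];b=cv2.imread('pics/t3.png')[130:290,200:400]
cv2.imwrite('pics/s3c.png',cv2.hconcat([cv2.resize(x,(400,320)) for x in(a,b)]))"
```

```text
down 12.0 dF 11.2
touch 13.0 [549.5  26.8  50. ] F [-2.7 -0.4  9.9] w 0.667 gf 19.7
open 13.9 [548.1  26.7  48.5] F [-0.3 -0.1  0.3] w 1.003 gf 0.0
back 16.0 [399.7  39.4 329.1] F [0.4 0.  0.3] w 1.004 gf 0.0
scene 0.82 [536.  31.  51.]
top 0.51 [ 559. -126.   33.]
['scene']
(array([541.57876968,  29.13079262]), np.float64(0.10824732542123439))
scene (array([541.57876968,  29.13079262]), np.float64(0.10824732542123439))
```

View pics/s3c.png

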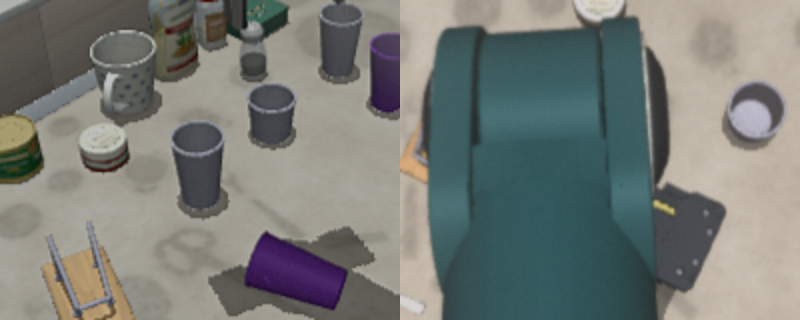

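The tumbler stands upright on the bare worktop at crop pixel (200,165), but the arm hides it from the top camera. I'll move aside, measure both cups with the same method, and regrasp.

```bash
python3 - <<'E'
from h import *
robot.movep([420,260,330],rot(0,0).as_rotvec()); st()
for n,p0 in(("lying_mid",[540,30,50]),("tall_mid",[579,-310,50])):
    for c in("scene","top"):
        viewer.read_camera(c)
        for d in viewer.pinpoint(n,c): 
            w=toworld(d["at"],c)
            if np.hypot(*(w-p0)[:2])<30: print(n,c,round(d["confidence"],2),w.round(1))
    ms=masks(n,p0); print(list(ms))
    for c in ms: print(c,fit({c:ms[c]},stand(50),p0[:2],[5,5]))
for z in(200,95,75): print([kin.ik([x,y,z+d],rot(0,0).as_rotvec()) is not None for x,y,d in((540,30,0),(579,-310,36))])
E
```

```text
17.4 [420.5 258.4 329.6] F [-0.6  0.6  0.4] w 1.007 gf 0.0
lying_mid scene 0.71 [536.2  32.7  52.5]
lying_mid top 0.96 [542.7  27.9  49.7]
['scene', 'top']
scene (array([541.12205751,  28.94977845]), np.float64(0.08069024045261652))
top (array([540.00911651,  30.53339388]), np.float64(0.09366652305040934))
tall_mid scene 0.73 [ 579.  -313.8   47. ]
tall_mid top 0.83 [ 579.8 -310.9   52.4]
['scene', 'top']
scene (array([ 581.86120534, -312.38951862]), np.float64(0.082857097958692))
top (array([ 579.57158351, -310.74870884]), np.float64(0.053182809055813185))
[True, True]
[True, True]
[True, True]
```

```bash
python3 - <<'E'
from h import *
r=rot(0,0).as_rotvec()
robot.movep([540.3,29.8,200],r); robot.servo_line([540.3,29.8,110],feed=150); robot.servo_line([540.3,29.8,70],feed=60); robot.hold(.2)
a=st('at'); grip(0.4,15); robot.hold(.2); b=st('grip')
robot.servo_line([540.3,29.8,215],feed=150); st('lift')
robot.movep([580,-311,215],r); robot.hold(.3); st('over')
open('zg','w').write(str(b["tcp_pos"][2]))
for c in("scene","top"): snap(c,f"pics/{c}4.png")
E
python3 -c "
import cv2
a=cv2.imread('pics/scene4.png')[70:210,290:450];b=cv2.imread('pics/top4.png')[110:250,380:540]
cv2.imwrite('pics/s4c.png',cv2.hconcat([cv2.resize(x,(400,350)) for x in(a,b)]))"
```

```text
at 21.1 [540.6  29.8  70.4] F [ 0.2  0.3 -0. ] w 0.996 gf 0.0
grip 21.8 [540.4  29.9  70.1] F [0.9 0.4 1.1] w 0.687 gf 15.0
lift 22.9 [539.6  29.5 214.1] F [ 0.6 -0.  -1.8] w 0.685 gf 15.0
over 24.5 [ 580.4 -310.   215.3] F [ 0.8 -0.1 -1.3] w 0.683 gf 15.0
```

View pics/s4c.png

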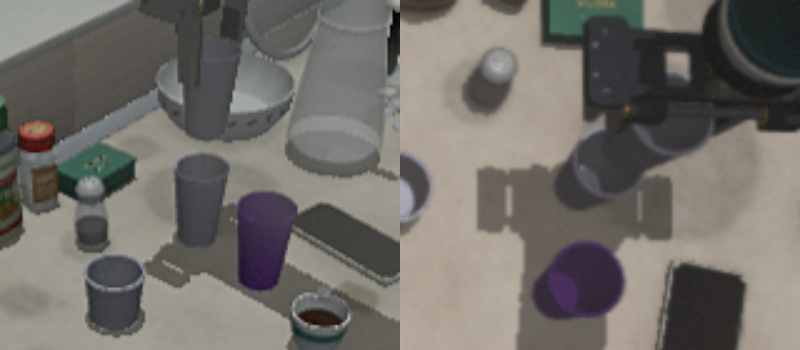

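The held tumbler hangs upright over the tall steel one (crop (210,90) above (200,200)), and the bystanders are clear. Now a guarded insertion.

```bash
python3 - <<'E'
from h import *
zg=float(open('zg').read())
def F():
    a=[]
    for _ in range(5): robot.hold(.02); a.append(robot.observe()["contact_force"])
    return np.mean(a,0)
x,y=580,-311
robot.servo_line([x,y,176],feed=100); robot.hold(.2); f0=F(); print(f0.round(2))
z=176; out=[]
while z>zg+38.5:
    z=max(z-(4 if z>zg+50 else 1.5),zg+38.5)
    robot.servo_line([x,y,z],feed=40); d=F()-f0; out.append((round(z-zg,1),d.round(1).tolist()))
    if abs(d[2])>2.5 or np.hypot(*d[:2])>4: break
print(*out,sep='\n'); st()
E
```

```text
[ 0.38 -0.12 -1.41]
(101.9, [-0.5, 0.2, -0.4])
(97.9, [-0.2, 0.2, 0.0])
(93.9, [-0.1, 0.2, 0.5])
(89.9, [0.2, 0.1, -0.3])
(85.9, [-0.6, 0.2, 0.3])
(81.9, [-0.2, -0.3, 0.1])
(77.9, [-0.3, 0.6, 0.1])
(73.9, [-0.2, 0.2, 0.1])
(69.9, [-0.6, 0.2, 0.5])
(65.9, [-0.8, 0.1, 0.2])
(61.9, [-0.3, 0.5, 0.1])
(57.9, [-0.2, 0.9, -0.1])
(53.9, [-0.2, 0.8, 0.1])
(49.9, [-0.1, 0.5, -0.1])
(48.4, [-0.3, 0.6, -0.5])
(46.9, [-0.5, 0.7, -0.1])
(45.4, [-0.5, 0.8, -0.3])
(43.9, [-0.4, 0.9, -0.0])
(42.4, [-0.3, 0.9, 0.1])
(40.9, [0.1, 0.9, 0.1])
(39.4, [-0.0, 1.8, 0.4])
(38.5, [-0.5, 2.0, 3.7])
 32.8 [ 580.3 -310.8  108.9] F [0.5 1.9 1.9] w 0.685 gf 15.0
```

Contact is at 38.5 mm with about 4 N, so I'll release, back away and check.

```bash
python3 - <<'E'
from h import *
grip(0.95); robot.hold(.3); o=st('open')
robot.servo_line([580,-311,230],feed=100); robot.movep([420,-80,330],rot(0,0).as_rotvec()); st()
for c in("scene","top"):
    snap(c,f"pics/{c}5.png")
    for n in("lying_mid","tall_mid"):
        for d in viewer.pinpoint(n,c): print(n,c,round(d["confidence"],2),toworld(d["at"],c).round(1))
E
python3 -c "
import cv2
a=cv2.imread('pics/scene5.png')[90:220,300:440];b=cv2.imread('pics/top5.png')[110:240,390:530]
cv2.imwrite('pics/s5c.png',cv2.hconcat([cv2.resize(x,(400,371)) for x in(a,b)]))"
```

```text
open 33.6 [ 580.  -311.   108.6] F [ 0.3  0.4 -0.4] w 0.953 gf 0.0
 36.1 [420.5 -81.2 330.1] F [-0.1  0.1  0.1] w 0.95 gf 0.0
lying_mid scene 0.77 [356.3  66.8  28.6]
lying_mid scene 0.61 [ 578.5 -305.9   89.9]
tall_mid scene 0.89 [ 477.  -287.3   47.1]
tall_mid scene 0.86 [ 579.  -311.2   49. ]
lying_mid top 0.89 [352.   67.3  28.1]
```

View pics/s5c.png

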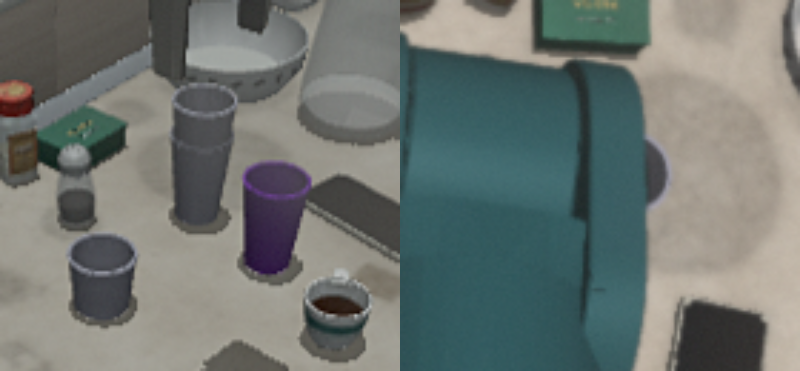

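The picture shows the tumbler sitting mouth up in the tall steel one, rims about 36 mm apart. The bystanders are in place and the arm is clear.

```bash
python3 -c "
from h import *
print(robot.job_done())"
```

```text
the job is handed in; nothing more can be done
None
```

I stood the steel tumbler upright on the bare worktop, then lowered it into the taller steel tumbler, where it rests mouth up with the rims about 36 mm apart. I handed the job in at about 36 s and was not shown a verdict.

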